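# Tip the drain tray into the bin and snap it in place

## Task

Slide the white bin along the bench until it is fully home against the foot of the aluminium drain stand, squarely under the open lip of the still level tray. Then push the tray's grip bar down until the snap hook below it passes over the steel eye on the stand and its gate springs shut, so that all five rubber stoppers slide into the bin and the tray stays tipped by itself. Leave the bin standing there and do not disturb the jar, the stacked dishes or the timer.

Things in the scene. Friction and masses are not known exactly. Their poses are not given: they have to be found in the camera images.
- stand: fixed aluminium stand. Origin on the bench under the middle of the tray's hinge axis; x along that axis, +y the way the open lip faces. Foot plate 15 high, x -95 to 165, y -100 to 45: the bin comes home against its front edge at y = 45. A tab with the eye juts out at x 120 to 165, y up to 75. Uprights at x = +-82 (10 thick, 34 wide, 220 high) hold the axis at z = 200.
- tray (a joint): tip angle, rad: 0 level (start), grows as the lip sinks, stop about 0.95. Steel tray 136 wide, level floor y -70 to lip 100, three walls 28 high. Spring returns it to level: about 1.5 N at the grip bar starts it, 8 N pushes the gate open. Gate meets the eye at 0.60, eye passes it at about 0.80 to 0.83; let go after that, it comes back to 0.72 and the hook holds it.
- gate (a joint): angle of the sprung gate of the snap hook in rad: 0 = shut, grows to about 0.7 as the eye pushes it inwards, springs back to 0 once the eye has passed.
- handle (a point): middle of the black grip bar (16 diameter, 50 long, along stand x) over an arm on the tray's +x side, 20 clear below it. Moves with the tray about the hinge axis: in the stand frame x = 137 and, tray level, y = 112, z = 230; at tip angle 0.9, y = 93, z = 131. The dark steel snap hook (47 wide, 50 high, mouth down) hangs under this arm.
- eye (a point): middle of the top bar (8 diameter, along stand x) of the fixed steel eye, a closed loop 42 wide and 60 high on a short post, under the hook; at stand x = 140, y = 55, z = 94.
- lip (a point): middle of the tray's open lip edge, on the floor's top; moves with the tray. When the tray is held tipped it is about 72 ahead (+y) of the hinge axis and 140 above the bench.
- bin: loose open white plastic bin, 180 (its x) x 170 (its y) x 80 high, walls 4, 0.2 to 0.5 kg. Origin: centre of its underside. Starts on the bench on the lip side, 40 to 100 short of home, a little askew; push its +y face, which looks away from the stand. Home, its origin is at stand y = 130, x = 0 (within 25 either way), its axes along the stand's.
- stopper1: loose dark rubber stopper, flange 32 diameter x 8 below, plug 26 diameter x 14 above, 22 high, 18 g; origin: centre of its underside. Starts upright on the tray floor.
- stopper2: loose dark rubber stopper, flange 32 diameter x 8 below, plug 26 diameter x 14 above, 22 high, 18 g; origin: centre of its underside. Starts upright on the tray floor.
- stopper3: loose dark rubber stopper, flange 32 diameter x 8 below, plug 26 diameter x 14 above, 22 high, 18 g; origin: centre of its underside. Starts upright on the tray floor.
- stopper4: loose dark rubber stopper, flange 32 diameter x 8 below, plug 26 diameter x 14 above, 22 high, 18 g; origin: centre of its underside. Starts upright on the tray floor.
- stopper5: loose dark rubber stopper, flange 32 diameter x 8 below, plug 26 diameter x 14 above, 22 high, 18 g; origin: centre of its underside. Starts upright on the tray floor.
- jar: bystander: closed amber jar, 66 diameter, 100 high, origin under its centre; stands behind the stand.
- dishes: bystander: stack of three flat dishes, 90 diameter, 42 high, origin under its centre; stands to the +x side of the bin's path.
- timer: bystander: flat white bench timer 70 x 60 x 22, origin under its centre; lies behind the stand.

How it is judged:
On the way, in this order (a step that is already met when the one before it is completed fails the run):
1. the bin is home against the stand's foot, squarely under the lip, while the tray is still level (y of bin in the frame of stand below 0.14 m and x of bin in the frame of stand between -0.025 and 0.025 m and angle between the x axis of bin and the x axis of stand, either way round below 0.15 rad and angle between bin's own z axis and vertical below 0.1 rad and value of joint tray below 0.08 rad), for 0.2 s.
2. the hook has passed over the eye and its gate has sprung shut (value of joint tray above 0.64 rad and value of joint gate below 0.12 rad), for 0.2 s.
At the end, for the whole second after the job is handed in: The tray stays tipped (over 0.64 rad) held by the hook with its gate shut (under 0.12 rad); all five stoppers lie at rest inside the bin; the bin stands upright, home against the foot (origin at stand y under 140 mm, x within 25 mm, square within 0.15 rad) (all of step 2 and y of bin in the frame of stand below 0.14 m and x of bin in the frame of stand between -0.025 and 0.025 m and angle between the x axis of bin and the x axis of stand, either way round below 0.15 rad and angle between bin's own z axis and vertical below 0.1 rad and x of stopper1 in the frame of bin between -0.09 and 0.09 m and y of stopper1 in the frame of bin between -0.085 and 0.085 m and z of each of stopper1, stopper2, stopper3, stopper4, stopper5 in the frame of bin below 0.07 m and linear speed of each of stopper1, stopper2, stopper3, stopper4, stopper5 below 0.03 m/s and x of stopper2 in the frame of bin between -0.09 and 0.09 m and y of stopper2 in the frame of bin between -0.085 and 0.085 m and x of stopper3 in the frame of bin between -0.09 and 0.09 m and y of stopper3 in the frame of bin between -0.085 and 0.085 m and x of stopper4 in the frame of bin between -0.09 and 0.09 m and y of stopper4 in the frame of bin between -0.085 and 0.085 m and x of stopper5 in the frame of bin between -0.09 and 0.09 m and y of stopper5 in the frame of bin between -0.085 and 0.085 m and linear speed of bin below 0.02 m/s and velocity of joint tray between -0.05 and 0.05 rad/s); the robot touches nothing.
It fails at once if the amber jar is moved by more than 30 mm (distance of jar from where it was at the start of the episode above 0.03 m).
It fails at once if the stack of dishes is moved by more than 30 mm (distance of dishes from where it was at the start of the episode above 0.03 m).
It fails at once if the bench timer is moved by more than 30 mm (distance of timer from where it was at the start of the episode above 0.03 m).
It also fails if it takes over 51 s, if anything falls off the work surface, if the arm or the gripper's body presses on something with over 40 N, if the wrist force passes 120 N, or if a joint passes its speed limit or range.

## Robot

A 7-joint arm with a two-finger parallel gripper is mounted at the origin on the work surface. World frame = base frame: x ahead of the robot, y to its left, z up, the work surface at z = 0. Lengths are in m, angles in rad, forces in N, time in s.
With the tool pointing down it reaches from about 0.35 to 0.9 m from the base axis. Payload 19.9 kg.
Tool frame: the origin (TCP) lies between the finger pads; the fingertips stand 19 mm ahead of it and the grasp point (between the pads) is the TCP; z points along the fingers, y is the line along which they close (so a half turn about z gives the same grasp; the last joint's range is limited). The gripper opens to 94 mm and grips with 3 to 60 N. Pads are 16 mm wide; open, the fingers measure 119 mm over their backs; the gripper's body (75 mm by 177 mm) begins 78 mm behind the grasp point.
Start: joints at [1.185, 0.417, -0.01, 1.614, 0.005, 1.111, -0.053], TCP at [0.211, -0.588, 0.224] pointing down, gripper open.
Joint ranges: [-2.81, 2.81], [-0.39, 2.02], [-1.27, 1.25], [0.06, 2.57], [-1.19, 4.33], [0.19, 2], [-2.82, 2.82]. Speed limits (rad/s): [1.89, 1.89, 2.39, 2.39, 3.01, 3.01, 3.01].

## Interface

Orientations are given as a 3x3 rotation matrix whose columns are the frame's x, y, z axes.
In Python, from rig import robot gives the robot as it stands. Calls block until the motion is done:
- robot.move_ptp(position, orientation): joint-space move of the TCP to a pose.
- robot.move_linear(position, velocity=0.15, frame=None, threshold=None): straight line of the TCP; frame=None keeps the orientation; velocity is the mean speed in m/s. With threshold (N) it stops when the force on the tool has changed by that much, and returns True; else False.
- robot.goto_joints(angles): joint-space move.
- robot.gripper_to(opening): finger opening in m; the grip force is fixed at half the most; returns when the fingers have stopped.
- robot.pause(seconds).
- robot.ik(position, orientation): joint angles nearest the present ones, or None.
- robot.get_state(): the state.
- robot.grab_frame(name): name is "scene" or "top"; returns the picture (400x640x3 uint8, red, green, blue); there is no depth.
- robot.camera_info(name): a dict with "fx", "fy", "cx", "cy" (pixels), "rvec" (rotation vector, rad) and "tvec" (3), from world to camera coordinates, as OpenCV has them. Camera axes: x right, y down, z forward; pixel columns grow to the right and rows downward; lengths in m; the calibration is good to about 2 mm. A picture is of the moment at which its call begins. camera_info takes no time and is no camera call.
A pose or a line that the arm cannot do raises robot.PlanningError and nothing moves.
- robot.sign_off(): hands the job in; it is judged then, once.
The state is a dict: "time": time; "qpos": joint angles; "joint_vel": joint speeds; "effort": joint torques, N m; "ee_pos": TCP position; "tool_rot": TCP orientation; "force": force on the tool from outside, world axes, zero at the start; "moment": the same for the moment, N m; "opening": finger opening in m; "grasp_force": force on a finger pad.
Only numpy, scipy, OpenCV 4.12 (cv2) and the standard library are available. Lean on these libraries where they do the work, as an engineer would, in place of code of your own. Each camera call takes 0.05 s, during which the arm holds its last target. There are 200 camera calls.

## Working session

There is one attempt and no reset: what is moved stays moved. The work goes in short steps, each a Python script; the robot and the scene stay as the last script left them, time stands still between calls to the robot, and variables do not carry over. Pictures are saved under pics/ and viewed, at most 10 in all, crops included, and the job is handed in when it is done.

```bash
mkdir -p pics
cat > h.py <<'E'
import numpy as np, cv2
from rig import robot
def cam(n):
    c=robot.camera_info(n); K=np.array([[c['fx'],0,c['cx']],[0,c['fy'],c['cy']],[0,0,1]])
    return K,cv2.Rodrigues(np.array(c['rvec'],float))[0],np.array(c['tvec'],float)
def ray(n,u,v,z):
    K,R,t=cam(n); o=-R.T@t; d=R.T@np.linalg.inv(K)@[u,v,1]; return o+d*(z-o[2])/d[2]
def proj(n,P):
    K,R,t=cam(n); p=(R@np.atleast_2d(P).T).T+t; p=p@K.T; return p[:,:2]/p[:,2:]
def tri(n1,p1,n2,p2):
    Ps=[cam(n)[0]@np.c_[cam(n)[1],cam(n)[2]] for n in(n1,n2)]
    X=cv2.triangulatePoints(*Ps,np.array(p1,float).reshape(2,1),np.array(p2,float).reshape(2,1)); return X[:3,0]/X[3,0]
def snap(n,name):
    im=cv2.cvtColor(robot.grab_frame(n),cv2.COLOR_RGB2BGR); cv2.imwrite(f'pics/{name}.png',im); return im
E
python3 - <<'E'
from h import *
for n in('scene','top'):
    snap(n,n+'0'); K,R,t=cam(n); print(n,K[0,0],-R.T@t,R[2])
s=robot.get_state(); print(s['time'],s['tool_rot'],s['force'])
E
```

```text
scene 378.30978041531733 [ 0.81624858 -0.46189252  0.79014432] [-0.35469667  0.48013394 -0.80228528]
top 396.7929085648444 [ 0.47429088 -0.11306854  1.1409219 ] [ 0.05384698  0.01435657 -0.99844599]
0.1 [[ 9.41144914e-01  3.38003029e-01 -4.51692902e-04]
 [ 3.38003320e-01 -9.41144379e-01  1.00702673e-03]
 [-8.47301510e-05 -1.10043178e-03 -9.99999391e-01]] [-0.88617343  0.19218094 -0.18869748]
```

View pics/scene0.png

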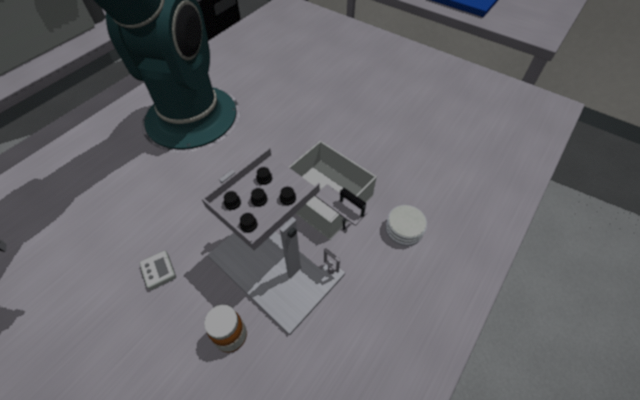

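View pics/top0.png

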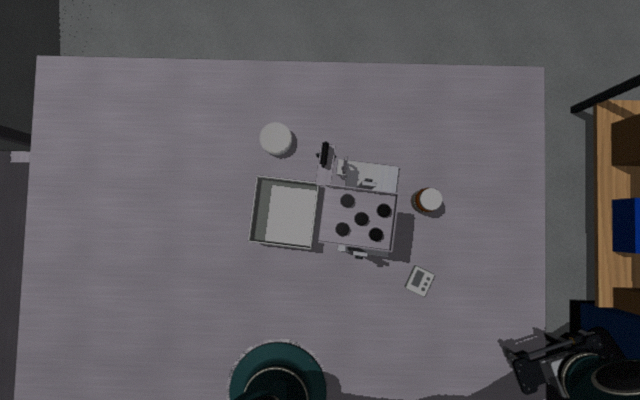

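The top view (right = -y, up = +x) shows the tray at about (360,218), the grip bar at (326,154), and the bin spanning (250-318, 178-248). The dishes are at (277,139), the jar at (428,200) and the timer at (420,280). I'll zoom in for the corners.

Run:
```python
import cv2
a=cv2.imread('pics/top0.png')[130:270,240:410]; cv2.imwrite('pics/tc.png',cv2.convertScaleAbs(cv2.resize(a,(680,560),interpolation=cv2.INTER_CUBIC),alpha=1.4))
a=cv2.imread('pics/scene0.png')[135:335,195:395]; cv2.imwrite('pics/sc.png',cv2.convertScaleAbs(cv2.resize(a,(600,600),interpolation=cv2.INTER_CUBIC),alpha=1.5))
```

```text
(no output)
```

View pics/tc.png

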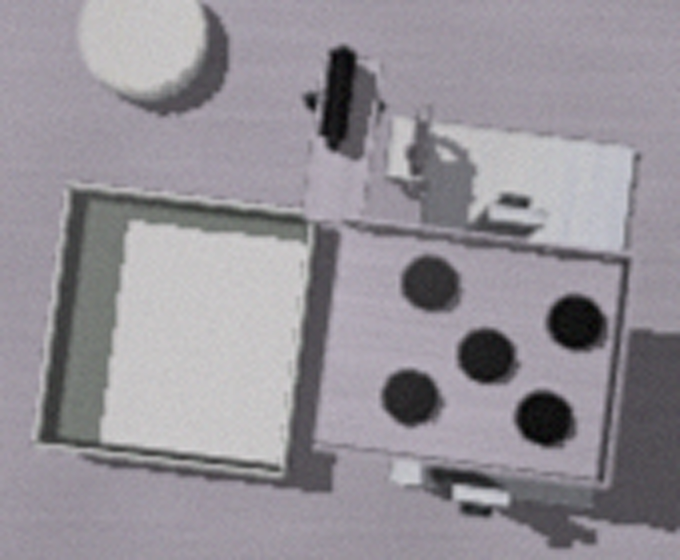

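View pics/sc.png

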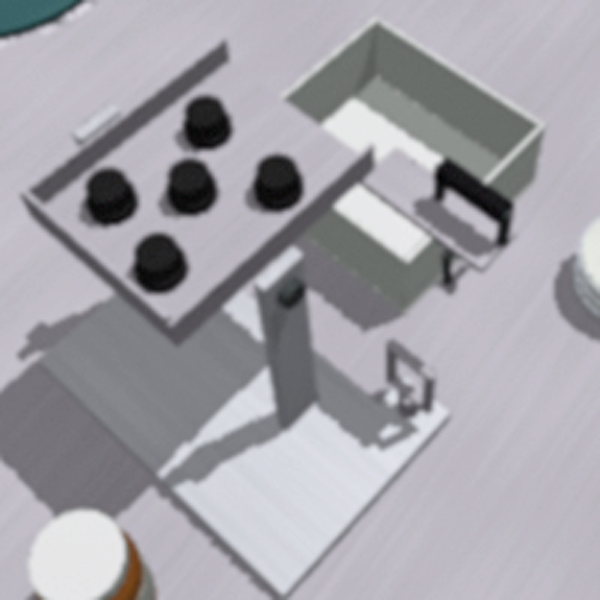

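The crops show the foot-plate corners, the tab corner, the grip bar and the bin rim corners clearly. I'll fit the poses from these.

Run:
```python
from h import *
T=lambda u,v:(240+u/4,130+v/4); S=lambda u,v:(195+u/3,135+v/3)
A=[ray('top',*T(637,149),.015),ray('scene',*S(283,597),.015)]
B=[ray('top',*T(389,118),.015),ray('scene',*S(449,410),.015)]
C=ray('scene',*S(40,358),.015)
H=tri('top',T(340,97),'scene',S(474,188))
print('A',A,'B',B,'C',C,'H',H)
src=np.array([[165,-100],[165,-100],[165,75],[165,75],[-95,-100],[137,112]])/1000
dst=np.array([p[:2] for p in A+B+[C,H]])
a=src-src.mean(0);b=dst-dst.mean(0);th=np.arctan2((a[:,0]*b[:,1]-a[:,1]*b[:,0]).sum(),(a*b).sum())
R=np.array([[np.cos(th),-np.sin(th)],[np.sin(th),np.cos(th)]]);o=dst.mean(0)-R@src.mean(0)
print('stand',o,th,'res mm',((src@R.T+o-dst)*1000).round(1).tolist())
q=np.array([ray('top',*T(*p),.08)[:2] for p in((70,187),(313,215),(285,475),(38,443))])
qs=(q-o)@R; print('bin in stand',qs.round(4).tolist(),qs.mean(0),'sides',np.linalg.norm(np.diff(q,axis=0),axis=1))
v=(qs[0]+qs[1]-qs[2]-qs[3]); print('bin ang',np.arctan2(v[1],v[0]))
d=ray('top',240+143/4,130+45/4,.042)[:2]; print('dishes',(d-o)@R,d)
print(robot.get_state()['force'])
```

```text
A [array([ 0.63972152, -0.32596171,  0.015     ]), array([ 0.64231719, -0.32656776,  0.015     ])] B [array([ 0.65744606, -0.14899237,  0.015     ]), array([ 0.6580841 , -0.15278659,  0.015     ])] C [ 0.38601749 -0.29819871  0.015     ] H [ 0.63470915 -0.11278073  0.23115497]
stand [ 0.48726617 -0.20956499] -0.1000067901935517 res mm [[1.7, 0.4], [-0.9, 1.0], [1.5, -2.4], [0.8, 1.4], [-3.3, -1.4], [0.1, 1.0]]
bin in stand [[0.0793, 0.2854], [0.0811, 0.1207], [-0.0935, 0.1171], [-0.0935, 0.2833]] [-0.00666504  0.20160425] sides [0.16468945 0.1746463  0.16626227]
bin ang 0.016212760215788283
dishes [0.18836171 0.25489996] [0.70013598 0.02525529]
[-0.88617343  0.19218094 -0.18869748]
```

```bash
cat >> h.py <<'E'
O=np.array([.48727,-.20956]);TH=-.1000
RS=np.array([[np.cos(TH),-np.sin(TH),0],[np.sin(TH),np.cos(TH),0],[0,0,1]])
def W(x,y,z): return RS@[x,y,z]+[*O,0]
def S_(p): return RS.T@(np.array(p)-[*O,0])
def down(a):  # tool down, closing axis y at angle a from stand x
    y=RS@[np.cos(a),np.sin(a),0]; z=np.array([0,0,-1.]); return np.c_[np.cross(y,z),y,z]
E
python3 - <<'E'
from h import *
s=robot.get_state(); p=np.array(s['ee_pos']); robot.move_linear([p[0],p[1],.42],velocity=.25)
best=min((abs(q[6]),a) for a in(0,np.pi) for q in[robot.ik(W(-.007,.33,.36),down(a))] if q is not None)
print(best); a=best[1]
robot.move_ptp(W(-.004,.33,.36),down(a))
robot.move_linear(W(-.004,.33,.05),velocity=.2)
f0=np.array(robot.get_state()['force'])
c=robot.move_linear(W(-.002,.24,.05),velocity=.06,threshold=12); s=robot.get_state(); print(c,S_(s['ee_pos']),s['force']-f0)
if not c:
    c=robot.move_linear(W(-.002,.215,.05),velocity=.03,threshold=10)
s=robot.get_state(); print(c,S_(s['ee_pos']),s['force']-f0,s['time'])
snap('top','top1')
a=cv2.imread('pics/top1.png')[110:270,230:430]; cv2.imwrite('pics/t1c.png',cv2.convertScaleAbs(cv2.resize(a,(750,600),interpolation=cv2.INTER_CUBIC),alpha=1.4))
E
```

```text
(np.float64(0.5816142620568306), 0)
False [-0.00210797  0.2400855   0.0499307 ] [-0.5848131  -0.80187655 -0.24417511]
True [-0.00155451  0.22416618  0.05018493] [2.07146893 3.3074934  1.10382442] 7.6917
```

View pics/t1c.png

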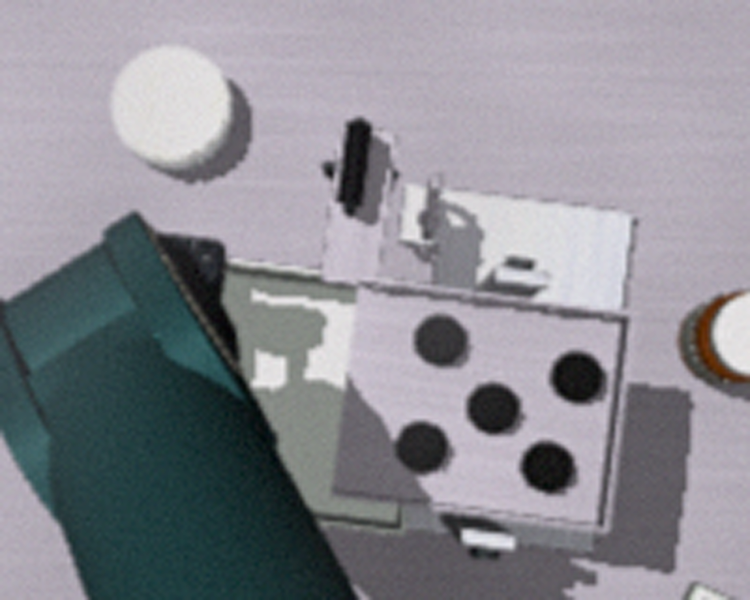

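The bin stopped against the foot at TCP y ≈ 0.224, so its face is at about 0.216. The tray is still level and the dishes haven't moved. Next I retreat, hover over the bar and check the bin.

Run:
```python
from h import *
robot.move_linear(W(-.002,.26,.05),velocity=.1)
robot.move_linear(W(-.002,.30,.36),velocity=.25)
c=[(abs(q[6]),a) for a in(np.pi/2,-np.pi/2) for q in[robot.ik(W(.137,.112,.31),down(a))] if q is not None]; print(c)
a=min(c)[1]
robot.move_ptp(W(.137,.112,.33),down(a)); robot.gripper_to(.012)
s=robot.get_state(); print(a,S_(s['ee_pos']),s['opening'],s['time'])
for n in('top','scene'): snap(n,n+'2')
b=cv2.imread('pics/top2.png')[110:270,230:380]; a=cv2.imread('pics/scene2.png')[120:280,250:410]
f=lambda i:cv2.convertScaleAbs(cv2.resize(i,(400,400*i.shape[0]//i.shape[1]),interpolation=cv2.INTER_CUBIC),alpha=1.5)
b=f(b);a=f(a);h=min(len(a),len(b));cv2.imwrite('pics/c2.png',np.hstack([b[:h],a[:h]]))
```

```text
[(np.float64(1.1655060741569632), 1.5707963267948966), (np.float64(1.7403787438562157), -1.5707963267948966)]
1.5707963267948966 [0.13700795 0.11198693 0.32998299] 0.012084754911093776 12.5083
```

View pics/c2.png

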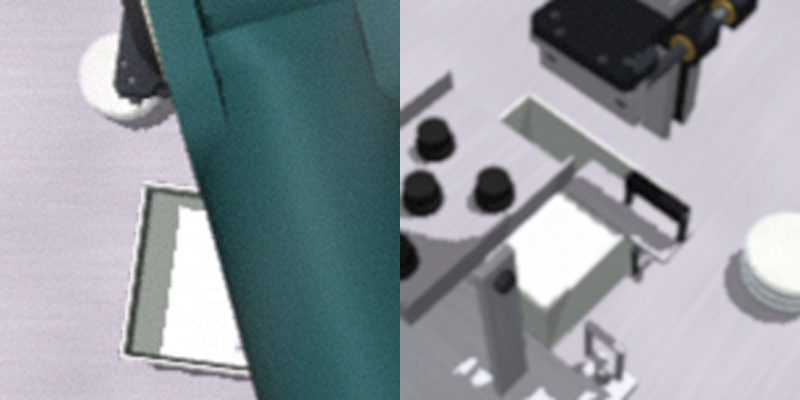

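The bin's outer rim corners in the top view are at (285.5,179) and (276,244), and the fingers hover above the bar. I'll check the bin numerically and, if it's good, press along the arc.

Run:
```python
from h import *
P=[S_(ray('top',230+u/2.667,110+v/2.667,.08)) for u,v in((147,183),(122,358))]
d=P[0]-P[1]; m=(P[0]+P[1])/2; ang=np.arctan2(d[1],d[0]); x,y=m[0]+.085*np.sin(ang),m[1]-.085*np.cos(ang)
print('bin',x,y,ang)
if not(abs(x)<.02 and y<.139 and abs(ang)<.1): raise SystemExit('check bin')
f0=np.array(robot.get_state()['force'])
robot.move_linear(W(.137,.112,.275),velocity=.15)
c=robot.move_linear(W(.137,.112,.240),velocity=.03,threshold=2.5)
s=robot.get_state(); z0=S_(s['ee_pos'])[2]; print('contact',c,z0,s['force']-f0)
if not c: raise SystemExit
r,g=np.hypot(.112,.03),np.arctan2(.03,.112); off=min(max(z0-.230,.02),.03)
for a in np.arange(.15,.901,.15):
    robot.move_linear(W(.137,r*np.cos(g-a),.2+r*np.sin(g-a)+off),velocity=.1)
    s=robot.get_state(); print(round(a,2),(s['force']-f0).round(1),s['time'])
snap('scene','s3'); a=cv2.imread('pics/s3.png')[120:320,190:410]
cv2.imwrite('pics/s3c.png',cv2.convertScaleAbs(cv2.resize(a,(660,600),interpolation=cv2.INTER_CUBIC),alpha=1.5))
```

```text
bin -0.005860516280486084 0.12666999354908387 -0.009453472773067361
contact True 0.2478960995631715 [ 1.18517488 -0.20557144  1.31299014]
0.15 [-1.7 -1.8  1.9] 14.275
0.3 [-0.8 -3.9  1.5] 14.6
0.45 [-1.4 -4.7  4.3] 14.925
0.6 [-2.6 -4.9  8.3] 15.25
0.75 [-2.1 -5.6  8.2] 15.575
0.9 [-2.2 -3.8 10.3] 15.9
```

View pics/s3c.png

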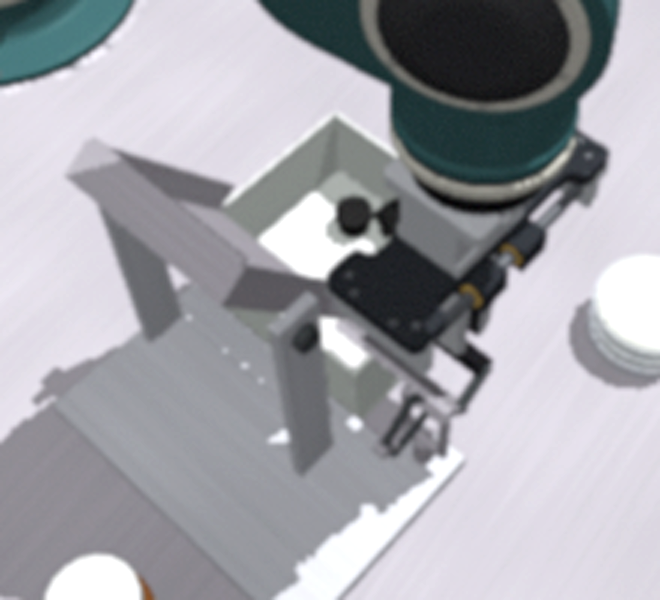

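The tray is tipped past 0.85, the hook is around the eye, and stoppers are visible in the bin. I'll let the bar up gently and look.

Run:
```python
from h import *
robot.pause(.5)
p=S_(robot.get_state()['ee_pos'])
robot.move_linear(W(p[0],p[1]+.006,p[2]+.03),velocity=.04)
print(robot.get_state()['force'])
robot.move_linear(W(p[0],p[1]+.006,.38),velocity=.2)
robot.move_ptp(W(.0,.40,.40),down(np.pi/2)); robot.pause(.5)
for n in('top','scene'): snap(n,n+'4')
f=lambda i:cv2.convertScaleAbs(cv2.resize(i,(400,400),interpolation=cv2.INTER_CUBIC),alpha=1.5)
cv2.imwrite('pics/c4.png',np.hstack([f(cv2.imread('pics/top4.png')[120:280,260:420]),f(cv2.imread('pics/scene4.png')[125:285,210:370])]))
print(robot.get_state()['time'])
```

```text
[0.55549666 0.64653409 0.34531238]
20.4
```

View pics/c4.png

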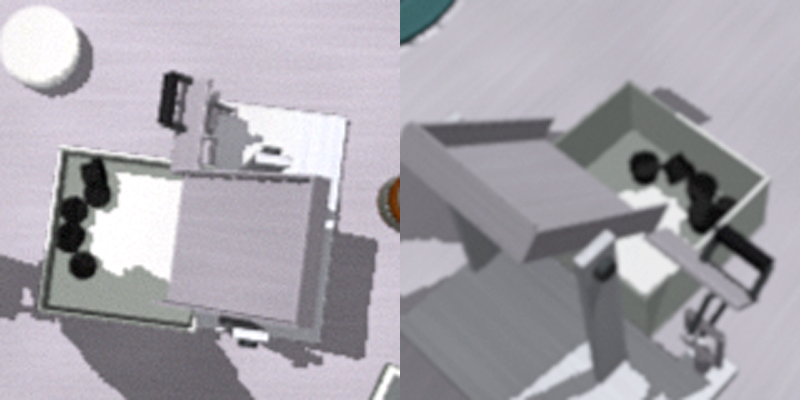

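All five stoppers lie in the bin. The hook holds the tray tipped on the eye, and the bin corners haven't moved: (285,179) and (276,245). I'm handing in.

```bash
python3 -c "
from rig import robot
robot.pause(.5); print(robot.sign_off())"
```

```text
the job is handed in; nothing more can be done
None
```

The job is handed in: the bin is home against the foot, the hook holds the tray tipped, and all five stoppers are in the bin with the arm clear. The sign-off gave no verdict, so this rests on the last pictures, about 21 s into the 51 s limit.

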